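# Pack out the plaster mould in its casting frame

### The job

The plaster mould in the casting frame has to be packed tight: find, by trying them gently in the gap between mould and sprung end plate, a wooden packer from the rack that slides in snugly, so that the pad presses it against the mould, and push it down until its shoulder rests on top, upright and in the middle of the pad. Never force a packer that is too thick, the plaster chips, and do not leave a loose one in; the packers not used must stand in the rack, and the bowl and cup stay where they are.

Things in the scene. Friction and masses are not known exactly. Their poses are not given: they have to be found in the camera images.
- packer_thin_centre (a point): Centre, half-way up, of the thin packer: loose light-wood T-shaped block, 85 mm tall, upright in a rack pocket (which one varies). Head, upper 40 mm: 40 wide (x) by 29 thick (y); grip it across x. Shank, lower 45 mm: 40 wide (x) by 13 thick (y). Shoulders, 8 mm on both y sides, 2.5 mm above this point; foot 42.5 mm below it, its last 5 mm tapered 2 mm per y side. z up.
- packer_thin: The same thin packer, about 60 g (40 to 85 g); origin at the centre of its foot, axes as above.
- packer_medium_centre (a point): Centre, half-way up, of the medium packer: loose light-wood T-shaped block, 85 mm tall, upright in a rack pocket (which one varies). Head, upper 40 mm: 40 wide (x) by 32 thick (y); grip it across x. Shank, lower 45 mm: 40 wide (x) by 16 thick (y). Shoulders, 8 mm on both y sides, 2.5 mm above this point; foot 42.5 mm below it, its last 5 mm tapered 2 mm per y side. z up.
- packer_medium: The same medium packer, about 60 g (40 to 85 g); origin at the centre of its foot, axes as above.
- packer_thick_centre (a point): Centre, half-way up, of the thick packer: loose light-wood T-shaped block, 85 mm tall, upright in a rack pocket (which one varies). Head, upper 40 mm: 40 wide (x) by 35 thick (y); grip it across x. Shank, lower 45 mm: 40 wide (x) by 19 thick (y). Shoulders, 8 mm on both y sides, 2.5 mm above this point; foot 42.5 mm below it, its last 5 mm tapered 2 mm per y side. z up.
- packer_thick: The same thick packer, about 60 g (40 to 85 g); origin at the centre of its foot, axes as above.
- gap_edge (a point): Middle of the inner top edge of the frame's steel end plate (150 mm long), 75 mm above the table. z up, x along the gap. -y points across the gap to the flat face of the mould, parallel, at y = -14 to -22 mm (differs each time, not given), its top level with the plate's. Gap 65 mm deep. A fitted packer has its x along this x, shoulders on the tops, this point 2.5 mm above its centre.
- frame: Fixed casting frame at the robot's right: 10 mm base, steel end plate, sprung pad, and a white plaster mould (120 mm in x, 150 in y, round hole in its top) clamped from behind by a screw. Plaster chips if a packer is forced. Origin on the table 75 mm below gap_edge, same axes.
- pad: Black pad, 52 mm long in x, centred in the plate. Sticks out 4 mm into the gap; sprung, 3 N at first touch to 5 N when pushed back flush. Full face from 13 mm below the plate's top, sloping back to flush 4 mm below the top. Packers thicker than gap less 4 mm and thinner than the gap are snug and drag 1.5 N or more when tugged up; thinner ones lift freely; thicker do not enter. Where two fit, either is right. Origin as frame, moving with it.
- rack: Fixed plywood rack at the robot's left, 58 (x) by 154 (y) by 35 mm high; origin in the middle of its underside. Three open pockets in a row along its y, at -58, 0 and +58 mm, each 46 (x) by 26 mm (y) inside, floor 6 mm above the table. Packers stand in them with their x along the rack's x.
- bowl: Small white bowl, 72 mm across, 30 mm high, loose, between rack and frame; origin under its centre. Leave alone.
- cup: Terracotta cup, 76 mm across, 85 mm high, loose, beyond rack and frame; origin under its centre. Leave alone.
Things that resemble listed ones, but are neither listed nor needed, are in the scene too. What is shaped like the packer_thin but orange is not meant.

How it is judged:
By the outcome, as a careful person would: the job done as asked, in the order asked, and still so for the second after the job is handed in, with the robot touching nothing.
It also fails if it takes over 72 s, if anything falls off the work surface, if the arm or the gripper's body presses on something with over 40 N, if the wrist force passes 120 N, or if a joint passes its speed limit or range.

### The arm

A 6-joint arm with a two-finger parallel gripper is mounted at the origin on the work surface. World frame = base frame: x ahead of the robot, y to its left, z up, the work surface at z = 0. Lengths are in m, angles in rad, forces in N, time in s.
With the tool pointing down it reaches from about 0.35 to 0.775 m from the base axis. Payload 7.3 kg.
Tool frame: the origin (TCP) lies on the centre line of the jaws, within the pads' length; the fingertips stand 11 mm ahead of it and the grasp point (between the pads) lies 8 mm behind it; z points along the fingers, y is the direction in which the jaws open and shut (so a half turn about z gives the same grasp; the last joint's range is limited). The gripper opens to 92 mm and grips with 3 to 60 N. Pads are 19 mm wide; open, the fingers measure 130 mm over their backs; the gripper's body (75 mm by 190 mm) begins 47 mm behind the grasp point.
Start: joints at [-1.295, 0.342, 1.524, -0, 1.275, -0.146], TCP at [0.215, -0.479, 0.238] pointing down, gripper open.
Joint ranges: [-2.53, 2.53], [-0.77, 2.02], [0.04, 2.7], [-1, 4.14], [0.28, 2.66], [-3.11, 3.11]. Speed limits (rad/s): [2.57, 2.57, 3.14, 3.14, 3.14, 3.14].

### API

Orientations are given as [roll, pitch, yaw] about the fixed x, y, z axes, in that order (R = Rz(yaw) Ry(pitch) Rx(roll)).
In Python, from cell import robot gives the robot as it stands.
- The arm moves only by the tool jog_arm, never from a script. Its argument "deltas" is one flat list of numbers, 6 for each row, row after row: the shift along the world's x, y, z in units of 0.1 m (1.0 is 0.1 m), then the turn, a rotation vector about the world's x, y, z in units of 90 degrees (1.0 is 90 degrees). A call has 1 to 5 rows; each row is the pose to reach, as a shift and turn from the pose commanded when the call began; what a row does not reach only later rows make up. A row lasts 1/12 s, in which the tool goes at most 41.7 mm and 7.16 degrees, less where a joint would pass 70% of its speed; a pose out of reach is approached as far as the arm can. A call with a number of a shift or a turn outside -1 to 1 is refused whole. A call with a gripper value outside its range is refused whole. "claw" is the opening, from 0 (shut) to 1 (fully open), set as the call begins (left out, the last holds). The fingers move at their own pace and stop on an object; "newtons" is the grip in N (left out, the last holds). Time passes only in rows, so rows that repeat a pose let the fingers close. It gives the time, the measured TCP pose, the force and the opening at its end, in the units of the state.
- robot.observe(): the state, without advancing time (a new reading comes with each control period).
- robot.read_camera(name): name is "scene" or "side" or "wrist"; returns the picture (400x640x3 uint8, red, green, blue); there is no depth.
- robot.camera_params(name): a dict with "fx", "fy", "cx", "cy" (pixels), "R" (3x3) and "t" (3): a world point X has camera coordinates R X + t. Camera axes: x right, y down, z forward; pixel columns grow to the right and rows downward; lengths in m; the calibration is good to about 2 mm. The wrist camera is an equidistant fisheye: a pixel r from the principal point sees the ray r / f radians off the axis. A picture is of the moment at which its call begins: read the wrist's pose just before it. camera_params takes no time and is no camera call; for the wrist camera it gives the pose at the moment of the call.
- robot.hand_in(): hands the job in, once; it reports no verdict.
The state is a dict: "time": time; "qpos": joint angles; "qvel": joint speeds; "joint_efforts": joint torques, N m; "tool_pos": TCP position; "tool_rot": TCP orientation; "contact_force": force on the tool from outside, world axes, zero at the start; "torque": the same for the moment, N m; "opening": finger opening in m.
Only numpy, scipy, OpenCV 4.12 (cv2) and the standard library are available. Lean on these libraries where they do the work, as an engineer would, in place of code of your own. Each camera call takes 0.05 s, during which the arm holds its last target. There are 200 camera calls.

## Working session

There is one attempt and no reset: what is moved stays moved. The work goes in short steps, Python scripts to look and compute and a tool call to move; the robot and the scene stay as the last step left them, time stands still between calls to the robot, and variables do not carry over. Pictures are saved under pics/ and viewed, about 8 in all and at most 12, crops included, and the job is handed in when it is done.

Besides the shell and the picture viewer there is one more tool, called after ">>>" in YAML: its name, and indented under it one key for each argument. jog_arm: Moves the arm, as the interface text tells. Its arguments: {"type":"object","properties":{"deltas":{"type":"array","items":{"type":"number"}},"claw":{"type":"number"},"newtons":{"type":"number"}},"required":["deltas"]}

```bash
mkdir -p pics; ls; cat > h.py <<'E'
import numpy as np, cv2
from cell import robot
def snap(n,name):
    p=robot.camera_params(n); im=robot.read_camera(n)
    cv2.imwrite(f'pics/{name}.png',im[:,:,::-1]); return im,p
def ray(p,u,v,wrist=False):
    x=(u-p['cx'])/p['fx']; y=(v-p['cy'])/p['fy']
    if wrist:
        r=np.hypot(x,y); d=np.array([x*np.sinc(r/np.pi),y*np.sinc(r/np.pi),np.cos(r)])
    else: d=np.array([x,y,1.])
    R=np.array(p['R']); t=np.array(p['t']); return -R.T@t, R.T@d
def onz(p,u,v,z,wrist=False):
    o,d=ray(p,u,v,wrist); return o+d*(z-o[2])/d[2]
def proj(p,X):
    c=np.array(p['R'])@np.array(X)+np.array(p['t']); return p['fx']*c[0]/c[2]+p['cx'],p['fy']*c[1]/c[2]+p['cy']
E
python3 - <<'E'
from h import *
ims=[snap(n,n+'0') for n in('scene','side','wrist')]
for im,p in ims: print(p['fx'],p['cx'],p['cy'],(-np.array(p['R']).T@p['t']).round(3),np.array(p['R'])[2].round(2))
a=cv2.resize(np.vstack([ims[0][0],ims[1][0]]),None,fx=.75,fy=.75,interpolation=cv2.INTER_AREA)
cv2.imwrite('pics/both.png',a[:,:,::-1])
s=robot.observe();print(s)
E
```

```text
pics
475.67743488245054 315.268864111819 199.66884669318696 [ 1.229 -0.144  0.551] [-0.79  0.26 -0.56]
403.1190699083117 321.8849564457761 198.3745435936554 [ 0.454 -0.553  0.545] [ 0.18  0.8  -0.57]
309.70691628693146 321.8391528666344 198.4508279282284 [ 0.287 -0.447  0.385] [-0.27 -0.12 -0.96]
{'time': 0.15, 'qpos': array([-1.29499522e+00,  3.42553197e-01,  1.52477641e+00, -1.06824001e-05,
        1.27541891e+00, -1.46005520e-01]), 'qvel': array([-3.67377611e-04, -1.78141417e-03, -2.24489349e-03,  7.28793767e-05,
       -2.80369845e-04,  7.02365666e-04]), 'joint_efforts': array([ 1.85102244e-04, -4.31472516e+01, -2.44353569e+01,  7.17907702e-02,
        5.38063806e-02, -9.91149886e-05]), 'tool_pos': array([ 0.21487498, -0.47869585,  0.23721693]), 'tool_rot': array([-3.14044760e+00, -1.58055765e-04,  4.21809647e-01]), 'contact_force': array([-0.68146245, -0.2127823 , -0.64546944]), 'torque': array([ 0.03959863, -0.07431738, -0.01013508]), 'opening': 0.09177986020017646}
```

View pics/scene0.png

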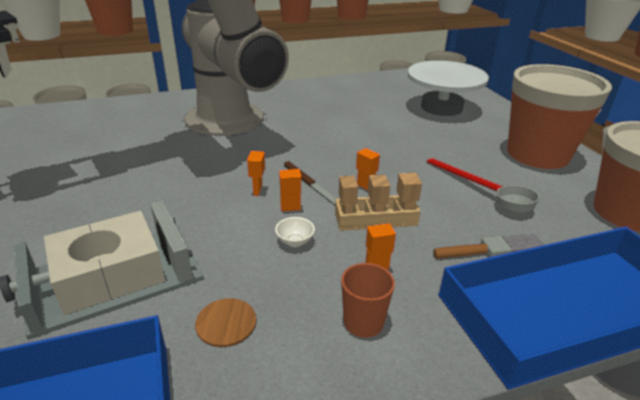

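View pics/side0.png

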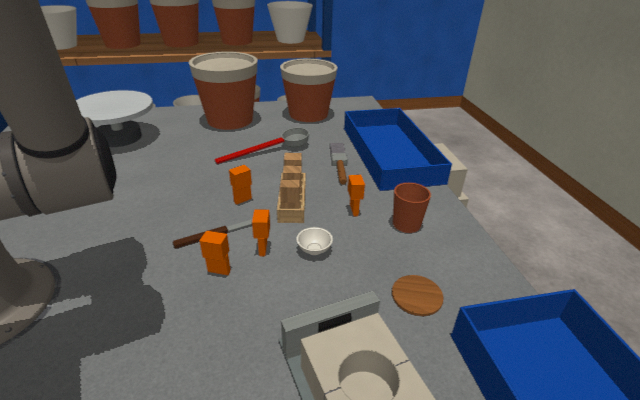

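The three light-wood packers stand in the rack at scene (348,193), (379,192), (408,188). The possible mix-ups are the orange blocks at (257,172), (290,190), (368,168) and (379,245). They are orange and outside the rack, so I'm ruling them out. Next is a close crop of the rack and frame.

```bash
python3 - <<'E'
from h import *
s=cv2.imread('pics/scene0.png');d=cv2.imread('pics/side0.png')
a=cv2.resize(s[155:245,325:435],(440,360),interpolation=cv2.INTER_CUBIC)
b=cv2.resize(d[140:230,260:325],(260,360),interpolation=cv2.INTER_CUBIC)
c=cv2.resize(s[190:290,135:205],(168,240),interpolation=cv2.INTER_CUBIC)
e=cv2.resize(d[285:365,270:410],(420,240),interpolation=cv2.INTER_CUBIC)
o=np.zeros((600,700,3),np.uint8);o[:360,:440]=a;o[:360,440:]=b;o[360:,:168]=c;o[360:,200:620]=e
cv2.imwrite('pics/crop1.png',o)
import pickle
P={n:robot.camera_params(n) for n in('scene','side')}
for u,v,z in[(157,205,.075),(188,250,.075),(348,182,.091),(379,181,.091),(408,178,.091),(336,215,.035),(419,208,.035),(295,225,.03)]: print(u,v,onz(P['scene'],u,v,z).round(3))
print()
for u,v,z in[(282,322,.075),(379,297,.075),(290,187,.091),(292,159,.091),(278,208,.035),(303,209,.035),(285,173,.035),(304,176,.035)]: print(u,v,onz(P['side'],u,v,z).round(3))
E
```

```text
157 205 [ 0.498 -0.189  0.075]
188 250 [ 0.637 -0.149  0.075]
348 182 [0.546 0.148 0.091]
379 181 [0.559 0.204 0.091]
408 178 [0.564 0.261 0.091]
336 215 [0.564 0.12  0.035]
419 208 [0.588 0.28  0.035]
295 225 [0.565 0.041 0.03 ]

282 322 [ 0.484 -0.183  0.075]
379 297 [ 0.634 -0.164  0.075]
290 187 [0.54  0.137 0.091]
292 159 [0.56  0.252 0.091]
278 208 [0.514 0.145 0.035]
303 209 [0.566 0.132 0.035]
285 173 [0.547 0.286 0.035]
304 176 [0.59  0.264 0.035]
```

View pics/crop1.png

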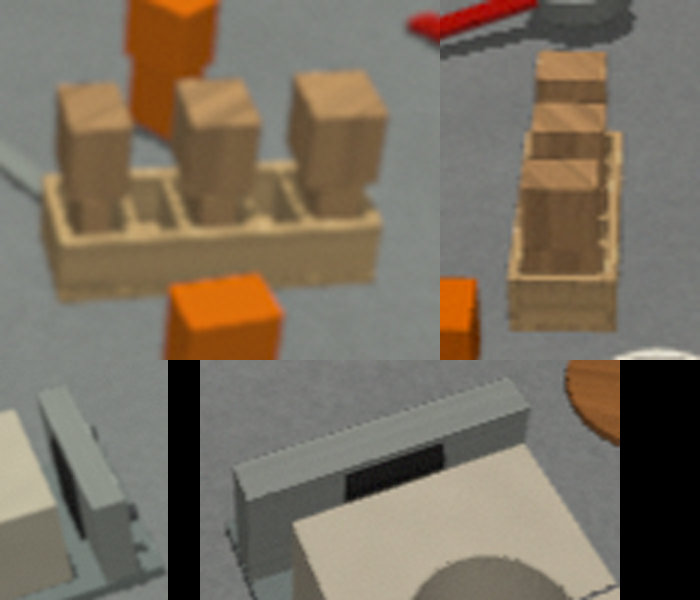

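>>> jog_arm:
  deltas: [0.2, 0.12, 0, 0, 0, 0.05, 0.4, 0.24, 0, 0, 0, 0.1, 0.6, 0.36, 0, 0, 0, 0.15, 0.8, 0.5, 0, 0, 0, 0.2, 1.0, 0.6, 0, 0, 0, 0.25]
  claw: 1

```text
time: 0.57
tool_pos: [0.3157, -0.4178, 0.2375]
tool_rot: [-3.141, -0.0, 0.818]
contact_force: [1.1, -0.4, -0.3]
opening: 0.0921
```

>>> jog_arm:
  deltas: [0.2, 0.12, 0, 0, 0, 0.05, 0.4, 0.24, 0, 0, 0, 0.1, 0.6, 0.36, 0, 0, 0, 0.15, 0.8, 0.5, 0, 0, 0, 0.2, 1.0, 0.6, 0, 0, 0, 0.25]

```text
time: 0.98
tool_pos: [0.4158, -0.3577, 0.2375]
tool_rot: [-3.141, -0.001, 1.211]
contact_force: [0.5, 0.6, 0.2]
opening: 0.0918
```

>>> jog_arm:
  deltas: [0.2, 0.12, 0, 0, 0, 0.05, 0.4, 0.24, 0, 0, 0, 0.1, 0.6, 0.36, 0, 0, 0, 0.15, 0.8, 0.5, 0, 0, 0, 0.2, 1.0, 0.6, 0, 0, 0, 0.25]

```text
time: 1.4
tool_pos: [0.5158, -0.2977, 0.2374]
tool_rot: [-3.141, -0.001, 1.604]
contact_force: [0.6, -0.5, 0.5]
opening: 0.0917
```

>>> jog_arm:
  deltas: [0.2, 0.2, 0, 0, 0, 0.05, 0.4, 0.4, 0, 0, 0, 0.11, 0.55, 0.5, 0, 0, 0, 0.11, 0.55, 0.5, 0, 0, 0, 0.11, 0.55, 0.5, 0, 0, 0, 0.11]

```text
time: 1.82
tool_pos: [0.5702, -0.2483, 0.2371]
tool_rot: [-3.141, -0.001, 1.774]
contact_force: [-0.9, 0.1, -0.6]
opening: 0.0917
```

```bash
python3 - <<'E'
from h import *
im,p=snap('wrist','w1')
import pickle; pickle.dump(p,open('w1.pkl','wb'))
s=robot.observe();print(s['time'],s['tool_pos'],s['tool_rot'],s['contact_force'])
S=robot.camera_params('side');C=robot.camera_params('scene')
for u,v in [(238,202),(260,255),(215,272),(355,214)]: print(onz(S,u,v,0).round(3))
cv2.imwrite('pics/w1b.png',cv2.resize(im,(800,500),interpolation=cv2.INTER_CUBIC)[:,:,::-1])
E
```

```text
1.8667 [ 0.56964359 -0.24895452  0.23723101] [-3.14059652e+00 -3.92361390e-04  1.77300046e+00] [-0.88935309  0.14892058 -0.31926424]
[0.43  0.232 0.   ]
[0.466 0.043 0.   ]
[0.38  0.012 0.   ]
[0.686 0.141 0.   ]
```

View pics/w1b.png

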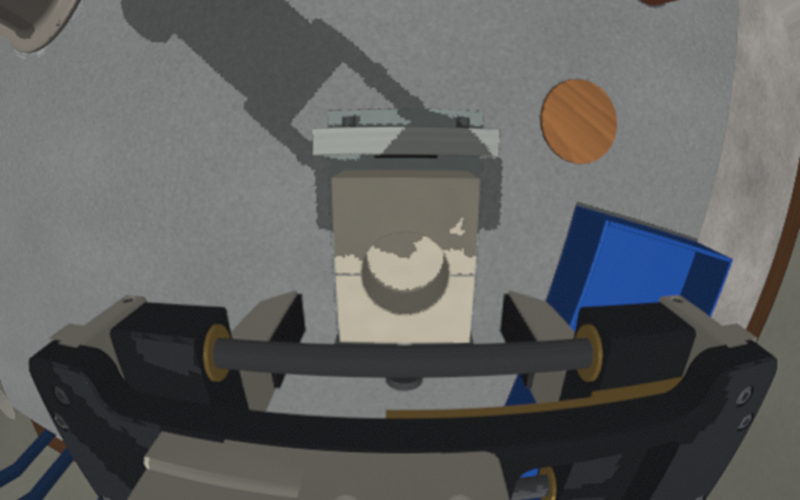

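The wrist view shows the plate top at about (313–498, 130–155) and the mould's near edge at about v=175, with the frame square to the image. I'll zoom in to read those edges.

```bash
python3 - <<'E'
import cv2
s=cv2.imread('pics/w1.png')[90:165,240:410]
cv2.imwrite('pics/w1c.png',cv2.resize(s,None,fx=4.7,fy=4.7*1.5,interpolation=cv2.INTER_CUBIC))
E
```

```text
(no output)
```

View pics/w1c.png

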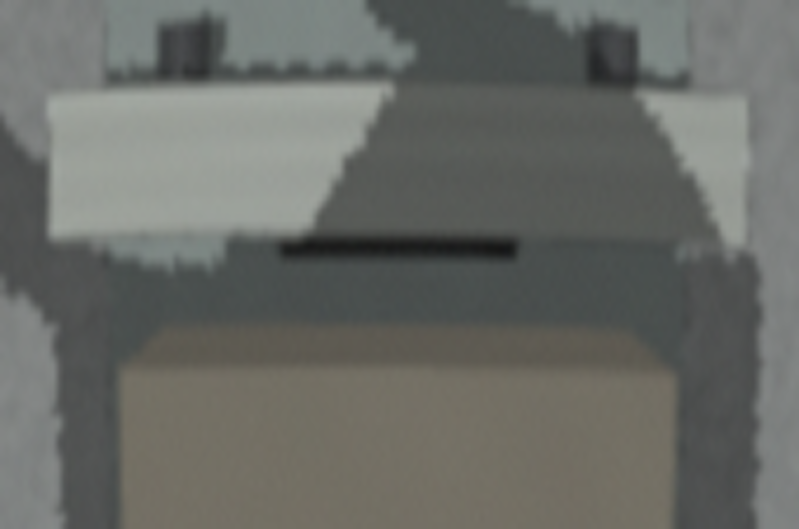

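```bash
python3 - <<'E'
from h import *
import pickle
p=pickle.load(open('w1.pkl','rb'))
q=lambda u,v:onz(p,240+u/4.7-.4,90+v/7.05-.4,.075,True)
L,R,ML,MR=q(48,240),q(746,246),q(120,370),q(676,368)
for a in(L,R,ML,MR):print(a.round(4))
d=R-L;print(np.linalg.norm(d),np.arctan2(d[1],d[0]),(L+R)/2)
e=MR-ML;print(np.linalg.norm(e),np.arctan2(e[1],e[0]),(ML+MR)/2)
psi=np.arctan2(d[1],d[0]);n=np.array([-np.sin(psi),np.cos(psi)])
print('gap',((L+R)/2-ML)[:2]@n,((L+R)/2-MR)[:2]@n)
print('pad mid',q(399,250))
S=robot.camera_params('side')
for t in[(285,331.7),(380,301),(301,339.3),(380,313.3)]:print('side',onz(S,*t,.075).round(4))
s=cv2.imread('pics/scene0.png')
E
```

```text
[ 0.486  -0.2013  0.075 ]
[ 0.6332 -0.1717  0.075 ]
[ 0.5049 -0.2171  0.075 ]
[ 0.6222 -0.1925  0.075 ]
0.1501195051847457 0.19878808740468804 [ 0.55959854 -0.18649175  0.075     ]
0.11985229149088258 0.20684806035763964 [ 0.56356319 -0.20482577  0.075     ]
gap 0.019238906379767867 0.018272910611104944
pad mid [ 0.5603811  -0.18882329  0.075     ]
side [ 0.4858 -0.1999  0.075 ]
side [ 0.6328 -0.1716  0.075 ]
side [ 0.5055 -0.216   0.075 ]
side [ 0.6255 -0.1936  0.075 ]
```

>>> jog_arm:
  deltas: [-0.02, 0.25, 0, 0, 0, -0.015, -0.04, 0.5, 0, 0, 0, -0.03, -0.06, 0.75, 0, 0, 0, -0.045, -0.06, 1.0, 0, 0, 0, -0.055]
  claw: 0.75

```text
time: 2.2
tool_pos: [0.5627, -0.1493, 0.2377]
tool_rot: [-3.141, 0.0, 1.683]
contact_force: [0.5, -0.4, 0.2]
opening: 0.0709
```

>>> jog_arm:
  deltas: [-0.02, 0.25, 0, 0, 0, -0.015, -0.04, 0.5, 0, 0, 0, -0.03, -0.06, 0.75, 0, 0, 0, -0.045, -0.06, 1.0, 0, 0, 0, -0.055]

```text
time: 2.53
tool_pos: [0.5569, -0.0491, 0.2379]
tool_rot: [-3.141, 0.0, 1.597]
contact_force: [0.6, 0.1, -0.3]
opening: 0.0689
```

>>> jog_arm:
  deltas: [-0.02, 0.25, 0, 0, 0, -0.015, -0.04, 0.5, 0, 0, 0, -0.03, -0.06, 0.75, 0, 0, 0, -0.045, -0.06, 1.0, 0, 0, 0, -0.055]

```text
time: 2.87
tool_pos: [0.5511, 0.0508, 0.2379]
tool_rot: [-3.141, 0.0, 1.51]
contact_force: [0.3, 0.7, 0.2]
opening: 0.0688
```

>>> jog_arm:
  deltas: [-0.02, 0.25, 0, 0, 0, -0.015, -0.04, 0.5, 0, 0, 0, -0.03, -0.06, 0.74, 0, 0, 0, -0.06, -0.06, 0.74, 0, 0, 0, -0.06, -0.06, 0.74, 0, 0, 0, -0.06]

```text
time: 3.28
tool_pos: [0.5456, 0.1248, 0.2378]
tool_rot: [3.142, 0.001, 1.42]
contact_force: [-0.6, -0.2, 0.1]
opening: 0.0688
```

```bash
python3 - <<'E'
from h import *
im,p=snap('wrist','w2')
import pickle; pickle.dump(p,open('w2.pkl','wb'))
s=robot.observe();print(s['time'],s['tool_pos'],s['tool_rot'],s['contact_force'],s['opening'])
u,v=[],[]
P=np.array(p['R']);
for X in [(.555,.2,.091)]:
    c=P@np.array(X)+p['t'];r=np.hypot(c[0],c[1]);th=np.arctan2(r,c[2]);u=p['cx']+p['fx']*th*c[0]/r;v=p['cy']+p['fy']*th*c[1]/r
print(u,v);u,v=int(u),int(v);y0=max(v-85,0);x0=u-80
print(x0,y0)
cv2.imwrite('pics/w2c.png',cv2.resize(im[y0:y0+120,x0:x0+160],(800,600),interpolation=cv2.INTER_CUBIC)[:,:,::-1])
E
```

```text
3.3333 [0.54580903 0.12401662 0.23776739] [3.14147864e+00 6.95896143e-04 1.41951069e+00] [-0.6716586  -0.39608053 -0.93567179] 0.06912756218137661
319.631353053114 109.50192686755992
239 24
```

View pics/w2c.png

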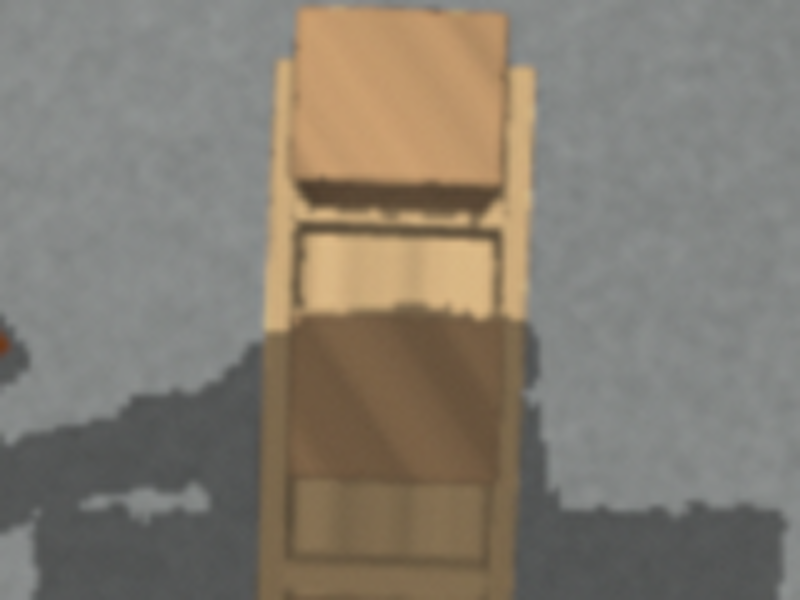

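```bash
python3 - <<'E'
from h import *
import pickle
p=pickle.load(open('w2.pkl','rb'))
q=lambda u,v:onz(p,239+u/5-.4,24+v/5-.4,.091,True)[:2]
for c in ([(293,316),(502,319),(497,481),(287,477)],[(299,9),(508,14),(503,187),(295,182)]):
    a,b,d,e=[q(*t) for t in c]
    x=b-a+d-e;print(np.linalg.norm(b-a),np.linalg.norm(a-e),np.linalg.norm(b-d),'yaw',np.arctan2(x[1],x[0]),'c',(a+b+d+e)/4)
E
```

```text
0.03902339411182617 0.030713961949566417 0.030877841710621065 yaw -0.1702328854103092 c [0.55397062 0.20631617]
0.039086851944522695 0.034403339571222956 0.03437420600032301 yaw -0.1791847738673206 c [0.56391797 0.26366481]
```

>>> jog_arm:
  deltas: [0.03, 0.3, 0, 0, 0, -0.015, 0.08, 0.6, -0.1, 0, 0, -0.015, 0.08, 0.815, -0.3, 0, 0, -0.015, 0.08, 0.815, -0.6, 0, 0, -0.015, 0.08, 0.815, -0.6, 0, 0, -0.015]

```text
time: 3.75
tool_pos: [0.5514, 0.2051, 0.1724]
tool_rot: [-3.133, 0.004, 1.396]
contact_force: [-0.7, -0.1, -0.5]
opening: 0.0687
```

>>> jog_arm:
  deltas: [0, 0, -0.25, 0, 0, 0, 0, 0, -0.5, 0, 0, 0, 0, 0, -0.8, 0, 0, 0, 0, 0, -1.0, 0, 0, 0, 0, 0, -1.0, 0, 0, 0]

```text
time: 4.17
tool_pos: [0.5522, 0.2039, 0.0747]
tool_rot: [-3.135, 0.003, 1.394]
contact_force: [-1.5, -0.4, -0.6]
opening: 0.0692
```

>>> jog_arm:
  deltas: [0, 0, -0.1, 0, 0, 0, 0, 0, -0.1, 0, 0, 0, 0, 0, -0.1, 0, 0, 0, 0, 0, -0.1, 0, 0, 0, 0, 0, -0.1, 0, 0, 0]
  claw: 0.3
  newtons: 15

```text
time: 4.58
tool_pos: [0.5547, 0.2066, 0.0691]
tool_rot: [3.14, -0.001, 1.396]
contact_force: [-0.5, -0.0, -0.0]
opening: 0.0402
```

>>> jog_arm:
  deltas: [0, 0, 0, 0, 0, 0, 0, 0, 0, 0, 0, 0, 0, 0, 0, 0, 0, 0, 0, 0, 0, 0, 0, 0]

```text
time: 4.92
tool_pos: [0.5545, 0.2067, 0.0689]
tool_rot: [3.14, -0.001, 1.396]
contact_force: [-0.8, -0.5, 5.6]
opening: 0.0397
```

>>> jog_arm:
  deltas: [0, 0, 0.1, 0, 0, 0, 0, 0, 0.3, 0, 0, 0, 0, 0, 0.6, 0, 0, 0, 0, 0, 0.9, 0, 0, 0, 0, 0, 1.0, 0, 0, 0]
  newtons: 25

```text
time: 5.33
tool_pos: [0.5556, 0.207, 0.1726]
tool_rot: [3.135, -0.003, 1.396]
contact_force: [0.6, 0.9, -0.5]
opening: 0.0402
```

>>> jog_arm:
  deltas: [0, 0, 0.2, 0, 0, 0, 0, 0, 0.3, 0, 0, 0, 0, 0, 0.3, 0, 0, 0, 0, 0, 0.3, 0, 0, 0]

```text
time: 5.67
tool_pos: [0.5538, 0.2065, 0.1973]
tool_rot: [-3.141, 0.0, 1.396]
contact_force: [-1.1, 0.4, -1.6]
opening: 0.0398
```

```bash
python3 - <<'E'
from h import *
s=robot.observe();print(s['time'],s['tool_pos'],s['tool_rot'],s['contact_force'],s['opening'])
a,_=snap('scene','s2');b,_=snap('side','d2');
P=[robot.camera_params(n) for n in('scene','side')]
o=[]
for im,p in zip((a,b),P):
    u,v=map(int,proj(p,(.554,.206,.15)));print(u,v)
    o.append(cv2.resize(im[max(v-50,0):max(v-50,0)+100,u-65:u+65],(390,300),interpolation=cv2.INTER_CUBIC))
cv2.imwrite('pics/lift.png',np.hstack(o)[:,:,::-1])
E
```

```text
5.6667 [0.55378407 0.20649031 0.19729404] [-3.14149191e+00  1.12601366e-04  1.39573745e+00] [-1.13463841  0.37297354 -1.64371365] 0.039776651516493886
381 151
291 145
```

View pics/lift.png

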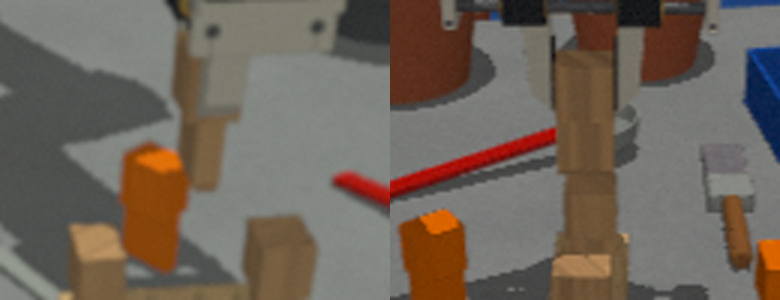

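>>> jog_arm:
  deltas: [0, -0.15, 0, 0, 0, 0.015, 0, -0.4, 0, 0, 0, 0.03, 0.01, -0.7, 0, 0, 0, 0.045, 0.02, -1.0, 0, 0, 0, 0.06]

```text
time: 6.1
tool_pos: [0.5551, 0.1058, 0.1961]
tool_rot: [-3.139, 0.0, 1.493]
contact_force: [0.7, -0.3, -1.1]
opening: 0.0401
```

>>> jog_arm:
  deltas: [0, -0.25, 0, 0, 0, 0.015, 0, -0.5, 0, 0, 0, 0.03, 0.01, -0.75, 0, 0, 0, 0.045, 0.02, -1.0, 0, 0, 0, 0.06]

```text
time: 6.43
tool_pos: [0.5572, 0.0053, 0.1963]
tool_rot: [-3.139, -0.0, 1.585]
contact_force: [0.9, 0.5, -0.8]
opening: 0.0398
```

>>> jog_arm:
  deltas: [0, -0.25, 0, 0, 0, 0.015, 0, -0.5, 0, 0, 0, 0.03, 0.01, -0.75, 0, 0, 0, 0.045, 0.02, -1.0, 0, 0, 0, 0.06]

```text
time: 6.77
tool_pos: [0.5592, -0.0945, 0.1962]
tool_rot: [-3.139, -0.001, 1.68]
contact_force: [0.1, -0.4, -1.0]
opening: 0.0399
```

>>> jog_arm:
  deltas: [0, -0.3, 0, 0, 0, 0.015, 0, -0.6, 0, 0, 0, 0.03, 0.01, -0.85, 0, 0, 0, 0.05, 0.02, -1.0, 0, 0, 0, 0.06, 0.02, -1.03, 0, 0, 0, 0.06]

```text
out of range
```

>>> jog_arm:
  deltas: [0, 0, -0.2, 0, 0, 0, 0, 0, -0.35, 0, 0, 0, 0, 0, -0.45, 0, 0, 0, 0, 0, -0.45, 0, 0, 0, 0, 0, -0.45, 0, 0, 0]

```text
time: 7.18
tool_pos: [0.5596, -0.0931, 0.1519]
tool_rot: [-3.14, -0.001, 1.679]
contact_force: [0.3, -0.2, -0.8]
opening: 0.0398
```

```bash
python3 - <<'E'
from h import *
s=robot.observe();print(s['time'],s['tool_pos'],s['tool_rot'],s['contact_force'],s['opening'])
a,_=snap('scene','s3');b,_=snap('side','d3')
P=[robot.camera_params(n) for n in('scene','side')]
o=[]
for im,p in zip((a,b),P):
    u,v=map(int,proj(p,(.562,-.197,.1)));print(u,v)
    x0,y0=u-50,v-40;print(x0,y0)
    o.append(cv2.resize(im[y0:y0+80,x0:x0+100],(400,320),interpolation=cv2.INTER_CUBIC))
cv2.imwrite('pics/pre.png',np.hstack(o)[:,:,::-1])
E
```

```text
7.1833 [ 0.55956561 -0.09312558  0.15187171] [-3.13970507e+00 -9.03671519e-04  1.67878526e+00] [ 0.30052761 -0.16404635 -0.75472017] 0.03984159546608466
151 214
101 174
338 310
288 270
```

View pics/pre.png

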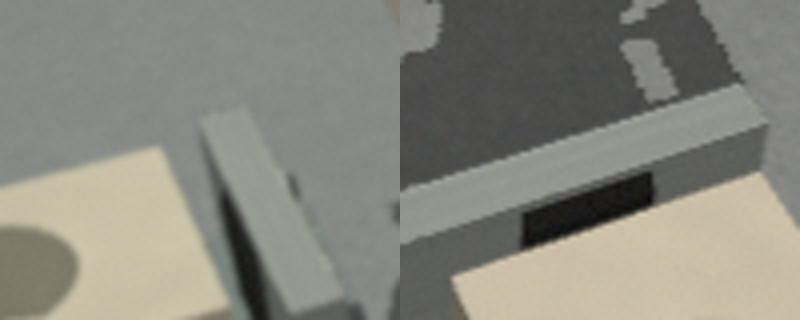

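The fourth call was refused because −1.03 is out of range, so the arm stopped short at y=−0.093, clear of everything. I'll carry on from there.

>>> jog_arm:
  deltas: [0, -0.2, 0, 0, 0, 0.015, 0.01, -0.4, 0, 0, 0, 0.03, 0.02, -0.6, 0, 0, 0, 0.045, 0.025, -0.8, 0, 0, 0, 0.06, 0.025, -0.9, 0, 0, 0, 0.06]

```text
time: 7.7
tool_pos: [0.5631, -0.1855, 0.1538]
tool_rot: [3.14, 0.002, 1.773]
contact_force: [0.0, -0.1, -0.1]
opening: 0.0398
```

>>> jog_arm:
  deltas: [0, -0.14, 0, 0, 0, 0, 0, -0.14, 0, 0, 0, 0, 0, -0.14, -0.05, 0, 0, 0, 0, -0.14, -0.08, 0, 0, 0, 0, -0.14, -0.08, 0, 0, 0]

```text
time: 8.12
tool_pos: [0.562, -0.1962, 0.1437]
tool_rot: [-3.14, -0.001, 1.773]
contact_force: [0.0, -0.3, -0.6]
opening: 0.0396
```

```bash
python3 - <<'E'
from h import *
s=robot.observe();print(s['time'],s['tool_pos'],s['tool_rot'],s['contact_force'],s['opening'])
a,_=snap('scene','s4');b,_=snap('side','d4')
P=[robot.camera_params(n) for n in('scene','side')]
o=[]
for im,p in zip((a,b),P):
    u,v=map(int,proj(p,(.562,-.197,.09)))
    x0,y0=u-50,v-40;print(x0,y0,[np.round(proj(p,(.5621+d*-.199,-.1971+d*.98,.081)),1) for d in(-.006,.006)])
    o.append(cv2.resize(im[y0:y0+80,x0:x0+100],(400,320),interpolation=cv2.INTER_CUBIC))
cv2.imwrite('pics/pre2.png',np.hstack(o)[:,:,::-1])
E
```

```text
8.1167 [ 0.56197264 -0.19624684  0.14373401] [-3.14019120e+00 -1.47731144e-03  1.77340634e+00] [ 0.01668456 -0.33507821 -0.56833113] 0.03962116624962512
102 179 [array([149.3, 225.3]), array([156.8, 223.2])]
288 274 [array([340.2, 322.3]), array([336.6, 315.8])]
```

View pics/pre2.png

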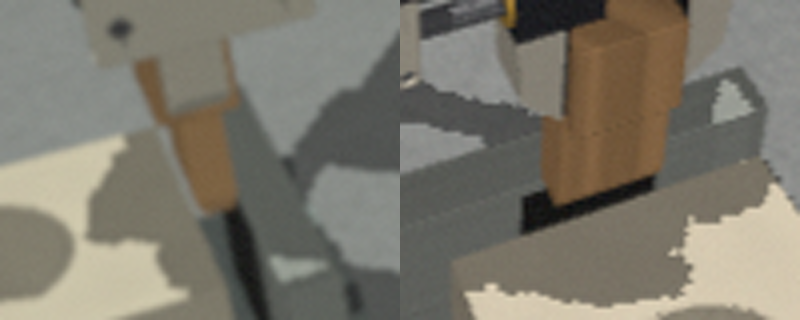

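```bash
python3 - <<'E'
from h import *
C,S=[robot.camera_params(n) for n in('scene','side')]
t=np.array([.9795,.2016]);n=np.array([-t[1],t[0]])
def f(p,u,v,z,l):
    X=onz(p,u-.4,v-.4,z)[:2];print(l,'t',(X@t).round(4),'n',(X@n).round(4))
print('target t',.5621*t[0]-.1971*t[1],'n',np.array([.5621,-.1971])@n, 'edge n',np.array([.5596,-.1862])@n,'mould',np.array([.5645,-.2048])@n)
f(C,102+200/4,179+207/4,.0807,'foot near L');f(C,102+238/4,179+211/4,.0807,'foot near R')
f(S,326.75,325.25,.0807,'side L');f(S,354.25,317,.0807,'side R')
s=robot.observe();x=s['tool_pos'][:2];print('tcp',x@t,x@n)
E
```

```text
target t 0.5108415900000001 n -0.30637881 edge n -0.29519826 mould -0.31440480000000004
foot near L t 0.5256 n -0.3123
foot near R t 0.5353 n -0.2998
side L t 0.4911 n -0.3088
side R t 0.5331 n -0.3106
tcp 0.5112221120333086 -0.30589092880371405
```

>>> jog_arm:
  deltas: [0, 0, -0.03, 0, 0, 0, 0, 0, -0.06, 0, 0, 0, 0, 0, -0.09, 0, 0, 0, 0, 0, -0.12, 0, 0, 0, 0, 0, -0.12, 0, 0, 0]

```text
time: 8.63
tool_pos: [0.5621, -0.1969, 0.132]
tool_rot: [-3.141, -0.001, 1.773]
contact_force: [0.2, 1.2, -1.7]
opening: 0.0401
```

>>> jog_arm:
  deltas: [0, 0, -0.015, 0, 0, 0, 0, 0, -0.03, 0, 0, 0, 0, 0, -0.045, 0, 0, 0, 0, 0, -0.06, 0, 0, 0, 0, 0, -0.06, 0, 0, 0]

```text
time: 9.05
tool_pos: [0.5623, -0.1971, 0.1264]
tool_rot: [-3.141, -0.001, 1.773]
contact_force: [-0.1, 4.4, -1.7]
opening: 0.0398
```

>>> jog_arm:
  deltas: [0, 0.01, 0, 0, 0, 0, 0, 0.01, 0, 0, 0, 0, 0, 0.01, 0, 0, 0, 0]

```text
time: 9.3
tool_pos: [0.5624, -0.1968, 0.1266]
tool_rot: [-3.142, 0.0, 1.773]
contact_force: [0.0, 1.8, -0.9]
opening: 0.0397
```

>>> jog_arm:
  deltas: [0, 0, -0.02, 0, 0, 0, 0, 0, -0.04, 0, 0, 0, 0, 0, -0.06, 0, 0, 0, 0, 0, -0.06, 0, 0, 0]

```text
time: 9.63
tool_pos: [0.5628, -0.1967, 0.1211]
tool_rot: [3.141, 0.001, 1.773]
contact_force: [-0.1, 1.4, 2.8]
opening: 0.0397
```

>>> jog_arm:
  deltas: [0, 0, -0.02, 0, 0, 0, 0, 0, -0.04, 0, 0, 0, 0, 0, -0.06, 0, 0, 0, 0, 0, -0.08, 0, 0, 0]

```text
time: 9.97
tool_pos: [0.5629, -0.1967, 0.1132]
tool_rot: [3.14, 0.001, 1.773]
contact_force: [-0.3, 1.5, 4.7]
opening: 0.0397
```

>>> jog_arm:
  deltas: [0, 0, -0.03, 0, 0, 0, 0, 0, -0.06, 0, 0, 0, 0, 0, -0.09, 0, 0, 0, 0, 0, -0.12, 0, 0, 0]

```text
time: 10.3
tool_pos: [0.5626, -0.1967, 0.1006]
tool_rot: [3.141, 0.001, 1.773]
contact_force: [-0.7, 0.4, 4.8]
opening: 0.0399
```

>>> jog_arm:
  deltas: [0, 0, -0.015, 0, 0, 0, 0, 0, -0.03, 0, 0, 0, 0, 0, -0.045, 0, 0, 0, 0, 0, -0.05, 0, 0, 0]

```text
time: 10.63
tool_pos: [0.5625, -0.1967, 0.0955]
tool_rot: [3.142, 0.0, 1.773]
contact_force: [-0.9, -0.3, 3.8]
opening: 0.04
```

>>> jog_arm:
  deltas: [0, 0, -0.01, 0, 0, 0, 0, 0, -0.02, 0, 0, 0, 0, 0, -0.02, 0, 0, 0]

```text
time: 10.88
tool_pos: [0.5625, -0.1967, 0.0935]
tool_rot: [3.141, 0.0, 1.773]
contact_force: [1.3, -1.6, 0.7]
opening: 0.0396
```

>>> jog_arm:
  deltas: [0, 0, -0.01, 0, 0, 0, 0, 0, -0.01, 0, 0, 0]

```text
time: 11.05
tool_pos: [0.5625, -0.1967, 0.0929]
tool_rot: [3.141, 0.0, 1.773]
contact_force: [-0.3, -1.8, 4.4]
opening: 0.0401
```

Next comes a gentle tug up of about 4 mm to feel the drag.

>>> jog_arm:
  deltas: [0, 0, 0.02, 0, 0, 0, 0, 0, 0.04, 0, 0, 0]

```text
time: 11.22
tool_pos: [0.562, -0.1966, 0.096]
tool_rot: [-3.14, -0.0, 1.773]
contact_force: [0.6, -3.6, -2.6]
opening: 0.0398
```

>>> jog_arm:
  deltas: [0, 0, 0.02, 0, 0, 0]

```text
time: 11.3
tool_pos: [0.562, -0.1966, 0.0981]
tool_rot: [-3.14, -0.0, 1.773]
contact_force: [0.5, -2.3, -3.4]
opening: 0.0399
```

>>> jog_arm:
  deltas: [0, 0, -0.02, 0, 0, 0, 0, 0, -0.04, 0, 0, 0, 0, 0, -0.06, 0, 0, 0]

```text
time: 11.55
tool_pos: [0.5628, -0.1966, 0.0931]
tool_rot: [3.14, 0.001, 1.773]
contact_force: [0.3, -1.8, 2.3]
opening: 0.0399
```

>>> jog_arm:
  deltas: [0, 0, -0.01, 0, 0, 0, 0, 0, -0.01, 0, 0, 0]

```text
time: 11.72
tool_pos: [0.5628, -0.1966, 0.0928]
tool_rot: [3.14, 0.001, 1.773]
contact_force: [-2.9, -1.1, 8.3]
opening: 0.0401
```

>>> jog_arm:
  deltas: [0, 0, -0.006, 0, 0, 0, 0, 0, -0.006, 0, 0, 0, 0, 0, -0.006, 0, 0, 0]

```text
time: 11.97
tool_pos: [0.5628, -0.1967, 0.0928]
tool_rot: [3.14, 0.001, 1.773]
contact_force: [-3.1, -0.1, 12.5]
opening: 0.04
```

```bash
python3 - <<'E'
from h import *
a,_=snap('scene','s5');b,_=snap('side','d5')
o=[]
for im,n in zip((a,b),('scene','side')):
    u,v=map(int,proj(robot.camera_params(n),(.562,-.197,.085)))
    x0,y0=u-40,v-32
    o.append(cv2.resize(im[y0:y0+64,x0:x0+80],(400,320),interpolation=cv2.INTER_CUBIC))
cv2.imwrite('pics/seat.png',np.hstack(o)[:,:,::-1])
E
```

```text
(no output)
```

View pics/seat.png

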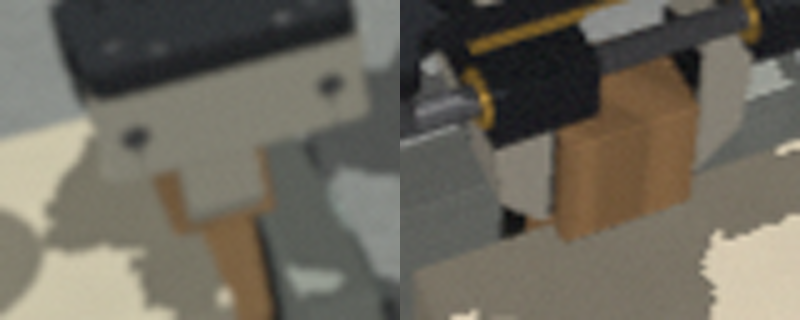

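The head's shoulders sit flat on the mould top, and the press force rises with no further travel. I'll release and back off.

>>> jog_arm:
  deltas: [0, 0, 0.006, 0, 0, 0, 0, 0, 0.006, 0, 0, 0, 0, 0, 0.006, 0, 0, 0, 0, 0, 0.006, 0, 0, 0]
  claw: 0.8

```text
time: 12.4
tool_pos: [0.5622, -0.1962, 0.0912]
tool_rot: [-3.141, -0.001, 1.773]
contact_force: [0.5, 0.2, 0.0]
opening: 0.0621
```

>>> jog_arm:
  deltas: [0, 0, 0.05, 0, 0, 0, 0, 0, 0.2, 0, 0, 0, 0, 0, 0.5, 0, 0, 0, 0, 0, 0.8, 0, 0, 0, 0, 0, 1.0, 0, 0, 0]

```text
time: 12.82
tool_pos: [0.5631, -0.1967, 0.1946]
tool_rot: [3.139, 0.002, 1.773]
contact_force: [0.5, -0.8, 0.1]
opening: 0.0733
```

>>> jog_arm:
  deltas: [0, -0.2, 0.2, 0, 0, 0, 0, -0.5, 0.4, 0, 0, 0, 0, -0.7, 0.4, 0, 0, 0, 0, -0.7, 0.4, 0, 0, 0, 0, -0.7, 0.4, 0, 0, 0]

```text
time: 13.23
tool_pos: [0.5621, -0.2672, 0.2316]
tool_rot: [-3.142, -0.001, 1.771]
contact_force: [-0.0, -0.2, -0.3]
opening: 0.0734
```

```bash
python3 - <<'E'
from h import *
import pickle
s=robot.observe();print(s['time'],s['tool_pos'],s['contact_force'],s['opening'])
w,p=snap('wrist','w6');pickle.dump(p,open('w6.pkl','wb'));a,_=snap('scene','s6');b,_=snap('side','d6')
c=np.array(p['R'])@np.array((.562,-.197,.115))+p['t'];r=np.hypot(c[0],c[1]);th=np.arctan2(r,c[2])
u,v=int(p['cx']+p['fx']*th*c[0]/r),int(p['cy']+p['fy']*th*c[1]/r);x0,y0=u-100,max(v-50,0);print(x0,y0)
f=lambda im,x,y,w,h,W,H:cv2.resize(im[y:y+h,x:x+w],(W,H),interpolation=cv2.INTER_CUBIC)
o=np.vstack([f(w,x0,y0,200,70,800,280),np.hstack([f(a,90,150,150,120,400,320),f(b,270,240,150,120,400,320)])])
cv2.imwrite('pics/final.png',o[:,:,::-1])
E
```

```text
13.2333 [ 0.56210488 -0.26718487  0.23156721] [-0.03735878 -0.18801465 -0.26376637] 0.07341752757457853
238 68
```

View pics/final.png

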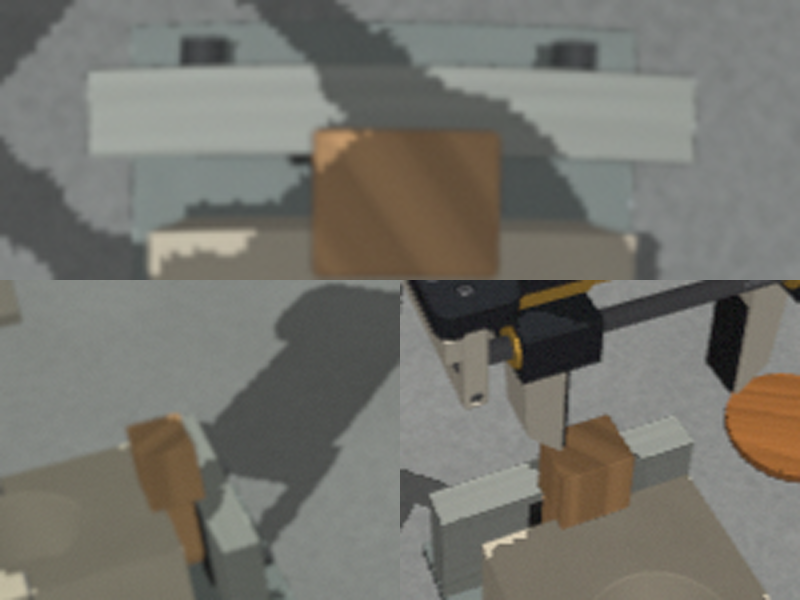

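```bash
python3 - <<'E'
from h import *
import pickle
p=pickle.load(open('w6.pkl','rb'))
t=np.array([.9795,.2016]);n=np.array([-t[1],t[0]])
q=lambda u,v,z:onz(p,238+u/4-.4,68+v/4-.4,z,True)[:2]
L,R=q(88,155,.075),q(692,160,.075);print('edge',(L+R)/2@t,(L+R)/2@n,np.linalg.norm(R-L))
c=[q(*k,.115) for k in[(313,131),(500,131),(500,275),(313,275)]]
m=sum(c)/4;x=c[1]-c[0]+c[2]-c[3];print('head',m@t,m@n,np.linalg.norm(c[1]-c[0]),np.linalg.norm(c[0]-c[3]),np.arctan2(x[1],x[0]),np.arctan2(*(R-L)[::-1]))
E
```

```text
edge 0.5104480491723393 -0.29491136023151726 0.14931041063643027
head 0.5115778167020089 -0.3062294824180993 0.039428066309487655 0.030802562948247156 0.20962192265062402 0.20019941648209216
```

```bash
python3 -c "
from cell import robot
print(robot.hand_in())"
```

```text
the job is handed in; nothing more can be done
None
```

The medium packer is seated in the gap and the job is handed in at about 13 s of robot time.

- **Choice:** The cameras put the gap at about 19 mm (18.8 mm in the wrist view, 19.8 mm in the side view). The medium packer, from the middle pocket, is 16 mm thick and was the first one I tried.
- **Fit:** It went in against about 4–5 N of steady drag and was never forced. Early on a sideways force of 4.4 N against the mould showed, so I shifted it 1 mm. A 5 mm tug up read −3.4 N against about −1 N when moving free. That is roughly 2.5 N of drag, so it is snug.
- **Seating:** I pushed it back down until the shoulders stopped it, where the force rose to 12.5 N with no further travel, then let go.
- **Last checks:** After release it stood upright, 1.1 mm off the middle of the pad and within about 0.01 rad of square to the plate. The robot was clear and touching nothing. In the last pictures no chip was visible on the mould.
- **Failed or not checked:** One move call was refused for a number out of range, with no effect on the scene. I did not look closely at the other packers, bowl or cup at the end. The arm had no contact with them.

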